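Clamp a mailing tube and hold the lever

TASK

Stand the tallest of the three mailing tubes upright in the round cup of the tube clamp, all the way down, and let go of it. Then press the clamp's spring-loaded lever down until it is level, so that the jaw grips the tube, never much below level (that crushes the tube), and finish while still holding the lever level: do not let it go. Leave the other tubes and the clutter where they are.

Things in the scene. Friction and masses are not known exactly. Their poses are not given: they have to be found in the camera images.
- tube_tall_centre (a point): Centre (half-way up) of the tallest mailing tube: plain cardboard cylinder with closed flat ends, 46 mm in diameter, 170 mm tall, 0.10 to 0.18 kg, standing upright on the table at the start. Its z axis is the tube's axis. It reaches 85 mm above and below this point. The three tubes change places from start to start and differ only in height.
- tube_tall: The same tallest tube; origin at the centre of its lower end.
- tube_mid_centre (a point): Centre of the middle tube, same look, 46 mm in diameter, 130 mm tall, standing on the table. To be left alone.
- tube_short_centre (a point): Centre of the shortest tube, same look, 46 mm in diameter, 95 mm tall, standing on the table. To be left alone.
- cup_floor (a point): Centre of the inner floor of the clamp's steel cup, 16 mm above the table. The clamp is bolted down; the axes here are the clamp's (z up). The cup is round, 51 mm inside diameter; its mouth flares out to 62 mm and its rim stands 41 mm above this point. A grey back rest on the cup's -y side has its face 25.5 mm from the cup's axis and rises to about 85 mm above this point, its top flared outwards.
- clamp: The whole tube clamp, origin on the table under the cup's axis, x and y along its base. Base plate 12 mm thick, x -80 to 80 mm, y -60 to 160 mm. On the cup's +y side: jaw, a 34 mm wide block, then the lever's housing (y 99 to 151 mm, x -26 to 38 mm, 120 mm above the table).
- lever_pivot (a point): Pivot of the lever, between the two plates of its housing, 125 mm along +y from the cup's axis and 100 mm above the table. Fixed to the clamp, same axes: the lever points along -x from here and swings in the x-z plane.
- lever_grip (a point): Centre of the lever's handle: a black rubber cross bar, 24 mm thick and 76 mm long along the clamp's y axis, at the end of the lever, 130 mm from the pivot. At rest it stands 73 mm higher than the pivot; the lever is level when this point is as high as the pivot (100 mm above the table). The lever itself is a 14 mm round steel bar.
- lever_angle (a joint): Lever angle in rad: 0 at rest (pointing 0.6 rad, 34 degrees, above level), growing as the handle is pressed down; 0.6 is level, 0.95 the lower stop. A spring returns it to 0: on the handle, about 3 N starts it and about 9 N holds it level with the tube clamped. The jaw moves 40 mm per rad and has hold of the tube from about 0.46 on.
- jaw: The clamp's black rubber jaw, linked to the lever through a spring; it slides along the clamp's -y as the lever goes down. At rest its face is 38 mm from the cup's axis, 36 mm wide, 58 to 84 mm above the table. Origin on the cup's axis when at rest, 71 mm above the table.
- lever: The lever, a 14 mm round steel bar with a cross bar at its end; origin at its pivot. It points along the clamp's -x.
- parcel: Small cardboard parcel lying on the table, 100 x 130 x 60 mm, origin under its centre. To be left alone.
- tape_roll: Roll of brown tape lying flat, 90 mm in diameter, 48 mm high, origin under its centre. To be left alone.
- marker: Marker pen lying on the table, 140 mm long, 17 mm thick, origin under its middle. To be left alone.
- scanner: Hand scanner lying on its side, about 110 x 160 x 45 mm, origin under its head. To be left alone.
- glue: White bottle standing on the table, 52 mm in diameter, 130 mm high, origin under its centre. To be left alone.

How it is judged:
By the outcome, as a careful person would: the job done as asked, in the order asked, and still so for the second after the job is handed in, while the arm keeps its last pose, push and grip.
It also fails if it takes over 67 s, if anything falls off the work surface, if the arm or the gripper's body presses on something with over 40 N, if the wrist force passes 120 N, or if a joint passes its speed limit or range.

ROBOT

A 6-joint arm with a two-finger parallel gripper is mounted at the origin on the work surface. World frame = base frame: x ahead of the robot, y to its left, z up, the work surface at z = 0. Lengths are in mm, angles in rad, forces in N, time in s.
With the tool pointing down it reaches from about 375 to 825 mm from the base axis. Payload 5.5 kg.
Tool frame: the origin (TCP) lies midway between the tips of the shut fingers; the grasp point (between the pads) lies 19 mm behind it; z points along the fingers, y is the line along which they close (so a half turn about z gives the same grasp; the last joint's range is limited). The gripper opens to 85 mm and grips with 20 to 120 N. Pads are 22 mm wide; open, the fingers measure 114 mm over their backs; the gripper's body (76 mm by 85 mm) begins 54 mm behind the grasp point. The pads swing forward as they close: fully open they stand 13 mm farther back than shut.
Start: joints at [1.266, 0.314, -0.047, 1.21, 0, 1.571], TCP at [180.058, 572.341, 231.299] pointing down, gripper open.
Joint ranges: [-2.67, 2.67], [-0.69, 1.73], [-1.03, 1.25], [-2.08, 2.16], [-1.42, 1.45], [-3.14, 3.14]. Speed limits (rad/s): [2.39, 2.39, 3.01, 3.14, 3.14, 3.14].

INTERFACE

Orientations are given as a unit quaternion [w, x, y, z].
In Python, from plant import ctrl gives the robot as it stands.
- The arm moves only by the shell command python3 -m inch 'ROWS' [FORCE]. ROWS is JSON, a list of rows, each a list of 3 entries, a list of its own where there are three numbers: the opening, from -1 (shut) to 1 (fully open), then the shift along the world's x, y, z in cm, then the turn, a rotation vector about the world's x, y, z in degrees. In form: [[gripper, [tx, ty, tz], [ax, ay, az]], ...]. A call has 1 to 20 rows; each row is the pose to reach, as a shift and turn from the pose commanded when the call began; what a row does not reach only later rows make up. A row lasts 1/8 s, in which the tool goes at most 62.5 mm and 10.7 degrees, less where a joint would pass 70% of its speed; a pose out of reach is approached as far as the arm can. A call with a gripper value outside its range is refused whole. The fingers move at their own pace and stop on an object; FORCE is the grip in N (left out, the last holds). Time passes only in rows, so rows that repeat a pose let the fingers close. It gives the time, the measured TCP pose, the force, the opening and the grip force at its end, in the units of the state.
- ctrl.sense(): the state, without advancing time (a new reading comes with each control period).
- ctrl.capture(name): name is "side" or "top"; returns a dict with "color" (480x640x3 uint8, blue, green, red), "camera_matrix" (3x3 intrinsics, pixels), "R" (3x3) and "t" (3): a world point X has camera coordinates R X + t. Camera axes: x right, y down, z forward; pixel columns grow to the right and rows downward; lengths in mm; the calibration is good to about 2 mm. A picture is of the moment at which its call begins. There is no depth.
- ctrl.sign_off(): hands the job in; it is judged then, once.
The state is a dict: "t": time; "qpos": joint angles; "qvel": joint speeds; "joint_efforts": joint torques, N m; "ee_pos": TCP position; "orientation": TCP orientation; "contact_force": force on the tool from outside, world axes, zero at the start; "ft_torque": the same for the moment, N m; "opening": finger opening in mm; "grasp_force": force on a finger pad.
Only numpy, scipy, OpenCV 4.12 (cv2) and the standard library are available. Lean on these libraries where they do the work, as an engineer would, in place of code of your own. Each camera call takes 0.05 s, during which the arm holds its last target. There are 200 camera calls.

## Working session

There is one attempt and no reset: what is moved stays moved. The work goes in short steps, Python scripts to look and compute and a shell command to move; the robot and the scene stay as the last step left them, time stands still between calls to the robot, and variables do not carry over. Pictures are saved under pics/ and viewed, at most 10 in all, crops included, and the job is handed in when it is done.

```bash
mkdir -p pics; python3 - <<'E'
from plant import ctrl
import cv2,numpy as np,pickle
d={}
for n in("side","top"):
    c=ctrl.capture(n);cv2.imwrite(f"pics/{n}0.png",c["color"]);d[n]=c
    print(n,np.round(c["camera_matrix"],1).tolist(),np.round(c["R"],3).tolist(),np.round(c["t"]).tolist(),np.round(-c["R"].T@c["t"]))
pickle.dump(d,open("c0.pkl","wb"))
s=ctrl.sense();print(s["t"],s["ee_pos"],s["orientation"],s["opening"])
E
```

```text
side [[452.9, 0.0, 326.6], [0.0, 452.9, 238.4], [0.0, 0.0, 1.0]] [[-0.724, -0.69, 0.006], [-0.504, 0.523, -0.687], [0.471, -0.5, -0.727]] [394.0, 403.0, 559.0] [226. 340. 681.]
top [[486.4, 0.0, 310.4], [0.0, 486.4, 233.7], [0.0, 0.0, 1.0]] [[0.011, -1.0, -0.029], [-0.999, -0.01, -0.049], [0.048, 0.029, -0.998]] [-33.0, 600.0, 1165.0] [ 543.  -61. 1191.]
0.1 [179.89279554 571.85944571 230.52269195] [-1.26995519e-04  1.51799606e-01  9.88410990e-01 -7.60657058e-04] 85.23766477194553
```

View pics/side0.png

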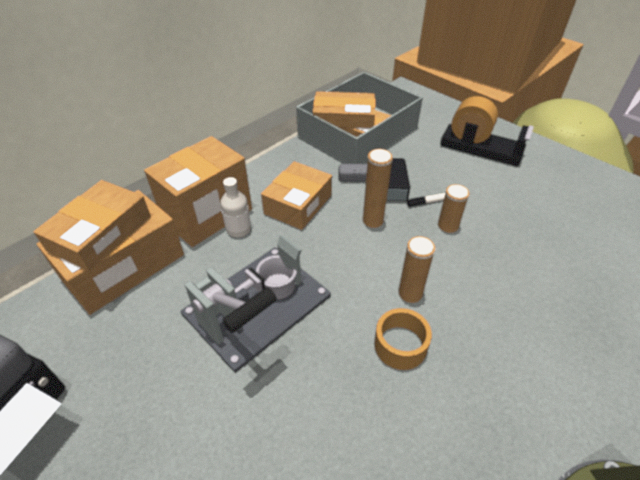

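View pics/top0.png

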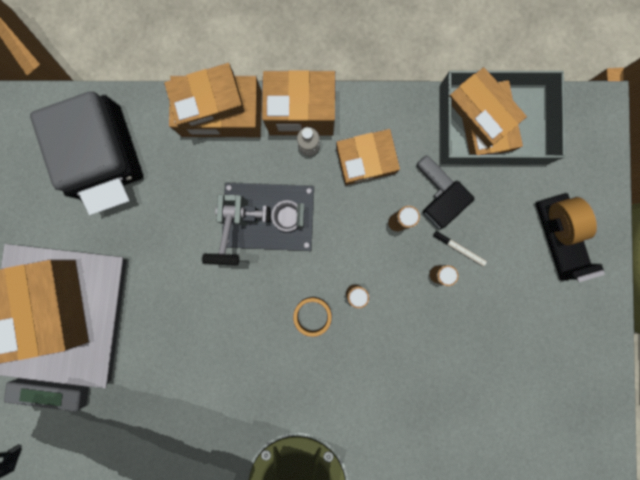

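The three tubes stand at top-image (408,216) for the tall one, (358,296) for the mid and (445,274) for the short. The cup is at (287,215) and the lever handle at (221,259). The clamp's axes are nearly the world's.

```bash
python3 - <<'E'
import cv2,numpy as np,pickle
d=pickle.load(open("c0.pkl","rb"))
t=d["top"]["color"];s=d["side"]["color"]
f=lambda im,x,y,w,h,k:cv2.resize(im[y:y+h,x:x+w],None,fx=k,fy=k,interpolation=cv2.INTER_CUBIC)
a=f(t,190,170,130,110,4);b=f(t,380,190,50,55,4);c=f(s,350,140,50,100,4);e=f(s,175,220,160,90,3)
im=np.zeros((600,800,3),np.uint8);im[:440,:520]=a;im[:220,540:740]=b;im[220:600,540:740]=c[:380]
cv2.imwrite("pics/crop.png",im)
E
```

```text
(no output)
```

View pics/crop.png

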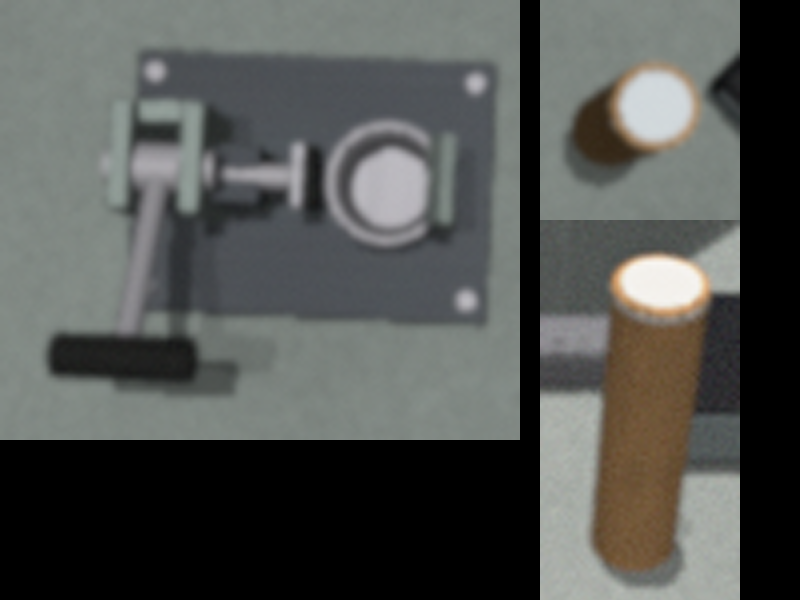

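The crop shows the cup rim centre at top-image px (287,215.3), the handle centre at (220.2,258.7), and the bolts. The tall tube's top is at (408.4,216.4) in the top view and (379.7,156) in the side view.

```bash
cat >h.py <<'E'
import numpy as np,cv2
def ray(c,u,v,z):
    K,R,t=(np.asarray(c[k],float) for k in("camera_matrix","R","t"))
    d=R.T@np.linalg.inv(K)@[u,v,1];o=-R.T@t.ravel()
    return np.round(o+d*(z-o[2])/d[2],1)
def tri(c1,p1,c2,p2):
    P=[np.asarray(c["camera_matrix"])@np.c_[c["R"],np.ravel(c["t"])] for c in(c1,c2)]
    X=cv2.triangulatePoints(P[0],P[1],np.array(p1,float),np.array(p2,float));return np.round((X[:3]/X[3]).ravel(),1)
def px(c,X):
    q=np.asarray(c["camera_matrix"])@(np.asarray(c["R"])@X+np.ravel(c["t"]));return np.round(q[:2]/q[2],1)
E
python3 - <<'E'
from h import *;import pickle
d=pickle.load(open("c0.pkl","rb"));T,S=d["top"],d["side"]
C=lambda x,y:(190+x/4-.375,170+y/4-.375)
print("tube",ray(T,408.4,216.4,170),ray(S,379.7,156,170),tri(T,(408.4,216.4),S,(379.7,156)))
print("tube base side",ray(S,374,223,0))
print("cup",ray(T,*C(389,182.5),57),"floor",ray(T,*C(392,188),16))
for p in((155,71),(476,83),(466,300)):print("bolt",ray(T,*C(*p),13))
for p in((138,50),(496,64),(486,324)):print("corner",ray(T,*C(*p),12))
print("handle",ray(T,*C(122,356),173))
E
```

```text
tube [ 630.7 -236.7  170. ] [ 631.3 -234.1  170. ] [ 631.6 -236.4  168.6]
tube base side [ 624.7 -231.2    0. ]
cup [640.7  27.1  57. ] floor [640.9  28.5  16. ]
bolt [711.7 175.   13. ]
bolt [705.7 -21.7  13. ]
bolt [573.4 -17.1  13. ]
corner [724.7 185.9  12. ]
corner [717.6 -33.7  12. ]
corner [559.  -29.4  12. ]
handle [538.  157.4 173. ]
```

```bash
python3 -m inch '[[1,[45.1,-80.8,2],[0,0,16]],[1,[45.1,-80.8,2],[0,0,16]],[1,[45.1,-80.8,2],[0,0,16]],[1,[45.1,-80.8,2],[0,0,16]],[1,[45.1,-80.8,2],[0,0,16]],[1,[45.1,-80.8,2],[0,0,16]],[1,[45.1,-80.8,2],[0,0,16]],[1,[45.1,-80.8,2],[0,0,16]],[1,[45.1,-80.8,2],[0,0,16]],[1,[45.1,-80.8,2],[0,0,16]],[1,[45.1,-80.8,2],[0,0,16]],[1,[45.1,-80.8,2],[0,0,16]],[1,[45.1,-80.8,2],[0,0,16]],[1,[45.1,-80.8,2],[0,0,16]],[1,[45.1,-80.8,2],[0,0,16]],[1,[45.1,-80.8,2],[0,0,16]],[1,[45.1,-80.8,2],[0,0,16]],[1,[45.1,-80.8,2],[0,0,16]],[1,[45.1,-80.8,2],[0,0,16]],[1,[45.1,-80.8,2],[0,0,16]]]'
python3 - <<'E'
from plant import ctrl
import cv2,numpy as np
c=ctrl.capture("side")["color"];d=ctrl.capture("top")["color"]
im=np.hstack([cv2.resize(c[90:270,310:460],None,fx=2.6,fy=2.6),cv2.resize(d[130:310,320:470],None,fx=2.6,fy=2.6)])
cv2.imwrite("pics/pre.png",im)
print(np.round(ctrl.sense()["ee_pos"],1))
E
```

```text
t: 2.6
ee_pos: [631.0, -234.9, 251.8]
orientation: [0.0, 0.012, 1.0, -0.0]
contact_force: [-0.2, 0.5, -0.2]
opening: 85.2
grasp_force: 0.0
[ 631.  -235.2  251.6]
```

View pics/pre.png

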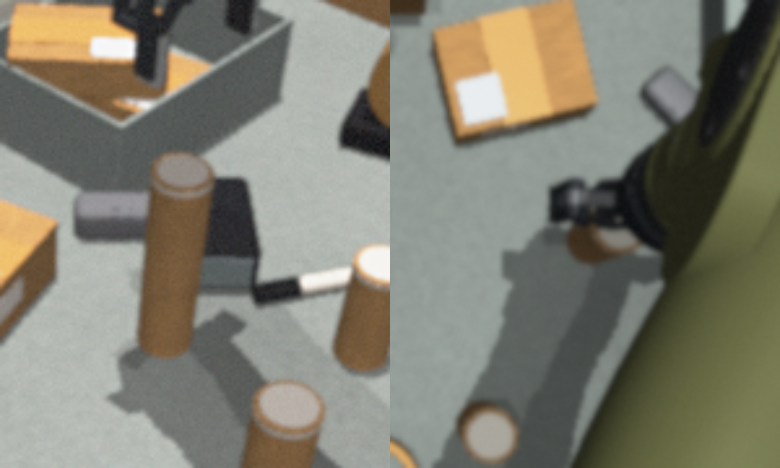

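The fingers straddle the tall tube: it sits at side-crop (183,170) with the open jaw above it. The errors are within the ±19 mm margin, so I go down and grasp.

```bash
python3 -m inch '[[1,[0,0,-4],[0,0,0]],[1,[0,0,-8],[0,0,0]],[1,[0,0,-11],[0,0,0]],[1,[0,0,-13],[0,0,0]],[1,[0,0,-13.6],[0,0,0]],[1,[0,0,-13.6],[0,0,0]],[-1,[0,0,-13.6],[0,0,0]],[-1,[0,0,-13.6],[0,0,0]],[-1,[0,0,-13.6],[0,0,0]],[-1,[0,0,-13.6],[0,0,0]],[-1,[0,0,-13.6],[0,0,0]],[-1,[0,0,-13.6],[0,0,0]],[-1,[0,0,-13.6],[0,0,0]],[-1,[0,0,-13.6],[0,0,0]]]' 45
```

```text
t: 4.45
ee_pos: [631.8, -236.0, 116.5]
orientation: [0.001, 0.013, 1.0, -0.0]
contact_force: [-0.1, 0.2, 6.4]
opening: 45.2
grasp_force: 46.2
```

```bash
python3 -m inch '[[-1,[0,0,2],[0,0,0]],[-1,[0,0,6],[0,0,0]],[-1,[0,0,10],[0,0,0]],[-1,[0,0,12],[0,0,0]],[-1,[0,1,12.5],[0,0,0]],[-1,[0.2,4,12.5],[0,0,0]],[-1,[0.4,8,12.5],[0,0,0]],[-1,[0.6,12,12.5],[0,0,0]],[-1,[0.8,16,12.5],[0,0,0]],[-1,[0.9,20,12.5],[0,0,0]],[-1,[0.9,23,12.5],[0,0,0]],[-1,[0.9,25.5,12.5],[0,0,0]],[-1,[0.9,26.4,12.5],[0,0,0]],[-1,[0.9,26.4,12.5],[0,0,0]],[-1,[0.9,26.4,12.5],[0,0,0]],[-1,[0.9,26.4,12.5],[0,0,0]]]'
python3 - <<'E'
from plant import ctrl
import cv2,numpy as np,pickle
from h import *
S=ctrl.capture("side");T=ctrl.capture("top")
pickle.dump((S,T),open("c1.pkl","wb"))
p=ctrl.sense()["ee_pos"];b=p[2]-116.5
print(np.round(p,1))
for x in((p[0],p[1],b),(p[0],p[1],b+100),(640.6,28,57)):print(px(S,np.array(x)))
o=np.array([230,140]);im=cv2.resize(S["color"][140:320,200:360],None,fx=3.3,fy=3.3,interpolation=cv2.INTER_CUBIC)
cv2.imwrite("pics/hov.png",im)
E
```

```text
t: 6.45
ee_pos: [640.1, 27.4, 240.2]
orientation: [-0.0, 0.013, 1.0, -0.0]
contact_force: [0.1, -0.6, -2.3]
opening: 45.3
grasp_force: 46.4
[640.1  27.6 240.3]
[274.2 244.2]
[269.  199.3]
[276.7 269.7]
```

View pics/hov.png

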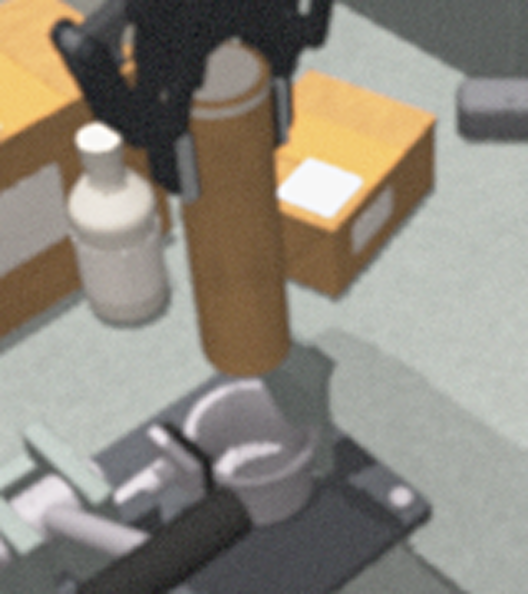

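The tube's bottom (crop ~(246,342)) and the cup's rim (crop ~(251,435)) both match the projections to about 1 mm. Lowering now.

```bash
python3 -m inch '[[-1,[0.05,0.05,-3],[0,0,0]],[-1,[0.05,0.05,-6],[0,0,0]],[-1,[0.05,0.05,-7],[0,0,0]],[-1,[0.05,0.05,-7.8],[0,0,0]],[-1,[0.05,0.05,-8.5],[0,0,0]],[-1,[0.05,0.05,-9],[0,0,0]],[-1,[0.05,0.05,-9],[0,0,0]]]'
```

```text
t: 7.42
ee_pos: [640.5, 28.9, 150.3]
orientation: [-0.0, 0.013, 1.0, -0.0]
contact_force: [-0.6, -0.1, -2.2]
opening: 45.1
grasp_force: 46.5
```

```bash
python3 -m inch '[[-1,[0,0,-0.6],[0,0,0]],[-1,[0,0,-1.1],[0,0,0]],[-1,[0,0,-1.5],[0,0,0]],[-1,[0,0,-1.8],[0,0,0]],[-1,[0,0,-1.8],[0,0,0]]]'
```

```text
t: 8.05
ee_pos: [640.8, 28.9, 132.5]
orientation: [0.0, 0.013, 1.0, 0.0]
contact_force: [0.5, -0.2, 0.1]
opening: 44.8
grasp_force: 46.7
```

```bash
python3 -m inch '[[-1,[0,0,-0.15],[0,0,0]],[-1,[0,0,-0.15],[0,0,0]]]' && python3 -m inch '[[0,[0,0,0],[0,0,0]],[1,[0,0,0.1],[0,0,0]],[1,[0,0,0.1],[0,0,0]],[1,[0,0,0.1],[0,0,0]],[1,[0,0,0.5],[0,0,0]],[1,[0,0,2],[0,0,0]],[1,[0,0,5],[0,0,0]],[1,[0,0,9],[0,0,0]],[1,[0,0,12],[0,0,0]],[1,[0,0,12],[0,0,0]]]'
python3 - <<'E'
from plant import ctrl
import cv2,numpy as np
from h import *
S=ctrl.capture("side")
for x in((640.6,28,186),(640.6,28,57),(537.5,156.3,173)):print(px(S,np.array(x)))
cv2.imwrite("pics/in.png",cv2.resize(S["color"][140:340,170:370],None,fx=2.9,fy=2.9,interpolation=cv2.INTER_CUBIC))
E
```

```text
t: 8.3
ee_pos: [641.2, 28.8, 132.5]
orientation: [0.001, 0.013, 1.0, 0.0]
contact_force: [-3.7, 0.7, 8.8]
opening: 44.8
grasp_force: 47.5
t: 9.55
ee_pos: [642.5, 28.9, 255.1]
orientation: [0.003, 0.013, 1.0, 0.0]
contact_force: [0.2, 0.2, -0.7]
opening: 85.1
grasp_force: 0.0
[270.6 217.4]
[276.7 269.7]
[250.7 309.2]
```

View pics/in.png

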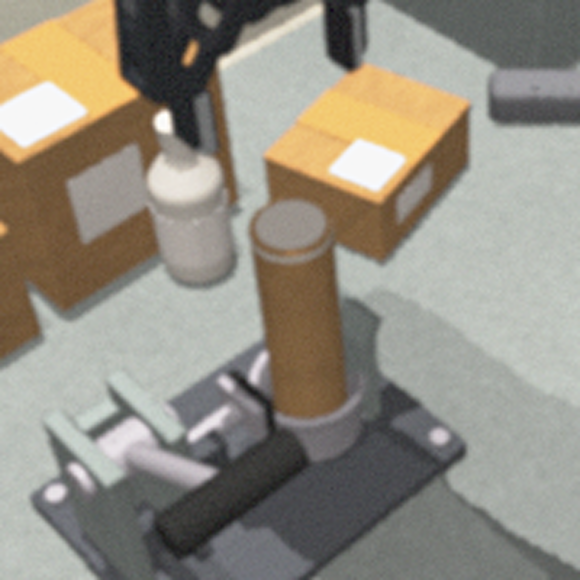

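The tube is seated: its top is at px (271,218), against (270.6,217.4) predicted. The handle is at (251,310), as expected. Next I go above the handle with the fingers shut.

```bash
python3 -m inch '[[-1,[-3,3,0],[0,0,0]],[-1,[-6,7,0],[0,0,0]],[-1,[-9,11,0],[0,0,0]],[-1,[-10.3,12.8,-1],[0,0,0]],[-1,[-10.3,12.8,-3],[0,0,0]],[-1,[-10.3,12.8,-4],[0,0,0]],[-1,[-10.3,12.8,-4.5],[0,0,0]],[-1,[-10.3,12.8,-4.5],[0,0,0]],[-1,[-10.3,12.8,-4.5],[0,0,0]],[-1,[-10.3,12.8,-4.5],[0,0,0]]]'
python3 - <<'E'
from plant import ctrl
import cv2,numpy as np
S=ctrl.capture("side")
cv2.imwrite("pics/lev.png",cv2.resize(S["color"][180:380,150:350],None,fx=2.9,fy=2.9,interpolation=cv2.INTER_CUBIC))
E
```

```text
t: 10.85
ee_pos: [538.0, 156.8, 206.3]
orientation: [0.0, 0.013, 1.0, 0.0]
contact_force: [-0.0, 0.2, 0.0]
opening: -0.2
grasp_force: 0.0
```

View pics/lev.png

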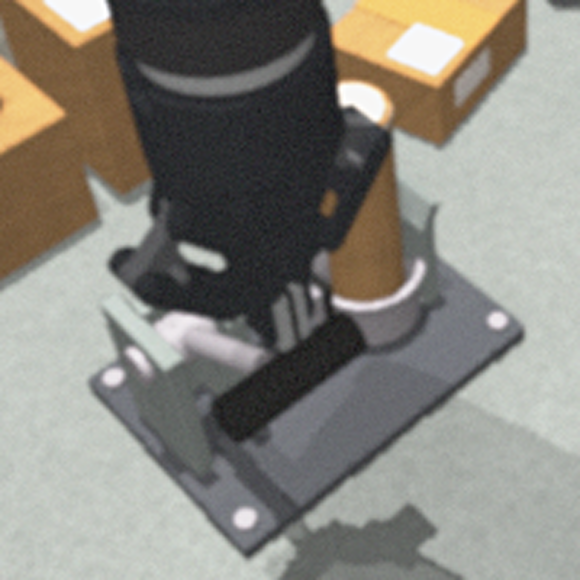

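The fingertips (crop ~(290,330)) are centred over the bar (~(290,375)), and the tube stays upright. I now press along the lever's arc, stopping short of level.

```bash
python3 -m inch '[[-1,[0,0,-1.2],[0,0,0]],[-1,[-0.1,0,-2],[0,0,0]],[-1,[-0.6,0,-2.9],[0,0,0]],[-1,[-1.05,0,-3.8],[0,0,0]],[-1,[-1.4,0,-4.7],[0,0,0]],[-1,[-1.75,0,-5.6],[0,0,0]],[-1,[-1.95,0,-6.2],[0,0,0]],[-1,[-2.1,0,-6.85],[0,0,0]],[-1,[-2.2,0,-7.5],[0,0,0]],[-1,[-2.3,0,-8.1],[0,0,0]],[-1,[-2.35,0,-8.6],[0,0,0]],[-1,[-2.35,0,-8.6],[0,0,0]],[-1,[-2.35,0,-8.6],[0,0,0]]]'
```

```text
t: 12.52
ee_pos: [512.1, 157.2, 119.5]
orientation: [-0.002, 0.013, 1.0, 0.0]
contact_force: [-6.4, 0.4, 8.7]
opening: -0.1
grasp_force: 4.2
```

```bash
python3 -m inch '[[-1,[0.1,0,-0.3],[0,0,0]],[-1,[0.2,0,-0.6],[0,0,0]],[-1,[0.2,0,-0.7],[0,0,0]],[-1,[0.2,0,-0.7],[0,0,0]],[-1,[0.2,0,-0.7],[0,0,0]]]'
python3 - <<'E'
from plant import ctrl
import cv2,numpy as np
from h import *
S=ctrl.capture("side");T=ctrl.capture("top")
for c in(S,T):print([px(c,np.array(x)) for x in((513.3,119.2,100),(515.7,195,100),(514.5,157,100),(640.6,28,186))])
a=cv2.resize(S["color"][190:390,170:330],None,fx=2.5,fy=2.5,interpolation=cv2.INTER_CUBIC);b=cv2.resize(T["color"][170:330,190:318],None,fx=3.125,fy=3.125,interpolation=cv2.INTER_CUBIC)
cv2.imwrite("pics/fin.png",np.hstack([a,b]))
s=ctrl.sense();print(s["ee_pos"],s["contact_force"])
E
```

```text
t: 13.15
ee_pos: [514.2, 157.1, 112.7]
orientation: [-0.001, 0.013, 1.0, 0.0]
contact_force: [-5.7, 0.7, 9.4]
opening: -0.2
grasp_force: 4.5
[array([286.5, 332. ]), array([245.4, 365. ]), array([266.6, 348. ]), array([270.6, 217.4])]
[array([243.8, 269.7]), array([210.3, 268.3]), array([227., 269.]), array([281.7, 209.9])]
[514.21289005 157.08200434 112.72814021] [-5.9499238   0.95240743  9.88260965]
```

View pics/fin.png

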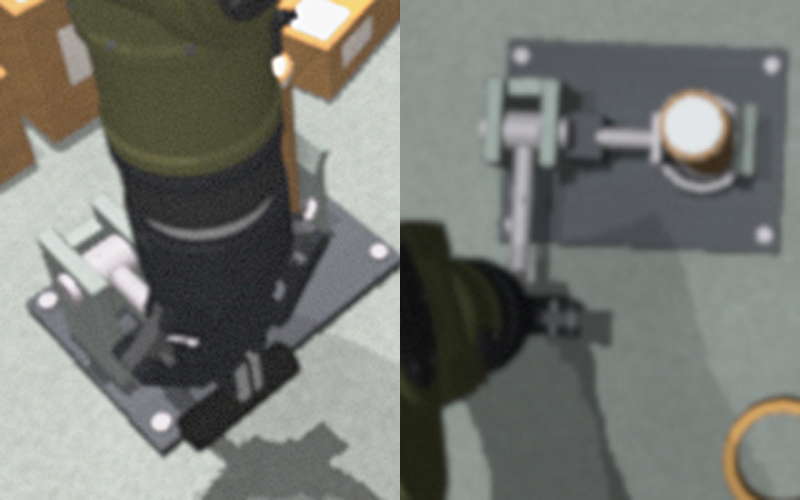

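The handle's ends are at side px (286,333) and (247,364), which matches the level projection. The jaw is against the upright tube. I'll settle for a moment, then hand in.

```bash
python3 -m inch '[[-1,[0,0,-0.05],[0,0,0]],[-1,[0,0,-0.05],[0,0,0]],[-1,[0,0,-0.05],[0,0,0]],[-1,[0,0,-0.05],[0,0,0]],[-1,[0,0,-0.05],[0,0,0]],[-1,[0,0,-0.05],[0,0,0]],[-1,[0,0,-0.05],[0,0,0]],[-1,[0,0,-0.05],[0,0,0]]]' && python3 -c "
from plant import ctrl
p=ctrl.sense()['ee_pos'];print(p)
if abs(p[2]-112)<2: print(ctrl.sign_off())"
```

```text
t: 14.25
ee_pos: [514.1, 157.1, 112.2]
orientation: [-0.001, 0.013, 1.0, 0.0]
contact_force: [-6.7, -0.1, 9.5]
opening: -0.1
grasp_force: 4.5
[514.14610509 157.07061766 112.21637564]
the job is handed in; nothing more can be done
None
```

The tallest tube stands fully seated in the cup and released, the lever is held level with the jaw against the tube, and I handed the job in at about 14 s; no verdict came back.

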